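# Index the stop foot in the carving jig's hidden keyway

## Task

First clear the wooden offcut off the jig's front board and lay it flat inside the tray. Then take the steel stop foot from its stand by its leaning handle, slide it in under the jig's low bridge with its key riding on the bed, and drag it sideways along the fence until the key drops into the hidden keyway; leave it standing there, shoe flat on the bed, and let go. Do not shift or tip over the plane, the jar or the mallet.

Things in the scene. Friction and masses are not known exactly. Their poses are not given: they have to be found in the camera images.
- jig: Fixed light-wood fixture 280 x 350 x 180 mm. Origin on its underside, 150 mm behind the front edge, midway; x points into the tunnel (roughly to the robot's left), y along the fence, z up. Front board: jig x -150 to 35, y -115 to 115 mm, top 30 mm above the origin; the bed in the tunnel (x 35 to 100) is level with it. Solid cheeks, x 30 to 100 mm, fill |y| 90 to 175 mm. Open towards -x only.
- jig_mouth (a point): Point on the bed surface below the bridge's front edge, midway between the cheeks (jig x 50, y 0, z 30 mm); axes as the jig's. The low bridge runs from cheek to cheek, jig x 50 to 100 mm, its underside 30 mm above the bed, 16 mm thick.
- jig_fence (a point): Foot of the upright fence, midway (jig x 100, y 0, z 30 mm); axes as the jig's. The keyway is a groove in the bed running along jig x, from x = 40 mm (blind) to the fence, 14 mm wide, 12 mm deep; its centre is anywhere from y = -40 to +40 mm, different every time, out of sight. Elsewhere the bed is flat.
- jig_shelf (a point): Middle of the lower front edge of the jig's upper shelf (jig x -2, y 0, z 165 mm; 135 mm above the bed); axes as the jig's. The shelf is 350 mm wide, 15 mm thick, reaches back to x = 130 mm and carries stock up to 50 mm high. Over the seated foot it is in the way of an upright gripper: lean the tool back like the handle.
- stand: Fixed dark wooden block 110 x 75 x 30 mm (x, y, z), origin centre of underside, x roughly to the robot's left. A slot 14 mm wide, 12 mm deep runs along its x through the whole top; the foot stands on it, key in slot, its axes along the stand's. Lift the foot straight up by over 12 mm to free it.
- probe: Stop foot, loose, 0.35 to 0.55 kg: flat steel shoe 90 x 46 x 12 mm (x, y, z), key below, wooden handle above. Origin: centre of the shoe's underside; x forward, z up. Seated in the keyway the shoe lies flat on the bed (origin at jig z = 30 mm). Shoe against the fence: origin at jig x = 55 mm. The key drops only with foot x along jig x and origin at jig x 45 to 55 mm.
- probe_grip (a point): Grip point on the axis of the handle, 65 mm up it (foot x -72, y 0, z 60 mm); axes as the foot's. The handle is square, 22 x 22 mm, 95 mm long, rises from the shoe at foot x -30 mm, z 10 mm and leans back 40 degrees, towards the foot's -x; flat sides face +y and -y.
- probe_key (a point): Centre of the key's underside (foot x 17.5, y 0, z -9 mm); axes as the foot's. The steel key is 45 mm long (foot x -5 to +40 mm), 10 mm wide (y) and 9 mm high, so riding on the key the foot's origin is 9 mm above the bed.
- offcut: Loose dark hardwood offcut 150 x 36 x 26 mm (x, y, z), 0.08 to 0.17 kg, origin centre of the underside, lying on the jig's front board with its x roughly along the jig's x, one end near the bridge.
- tray: Fixed open plywood tray, outside 210 x 150 x 34 mm (x, y, z), walls and floor 5 mm thick, origin centre of the underside. Its x points roughly to the robot's left. Stand and tray lie at the right of the jig's front board, either one nearer to the robot.
- plane: Bystander: loose wooden hand plane 190 x 60 mm, 32 mm high, with a steel blade to 72 mm, origin centre of the underside, long axis x.
- jar: Bystander: closed glass jar, 64 mm diameter, 85 mm high, origin centre of the underside.
- mallet: Bystander: wooden mallet lying down; head 60 x 110 x 50 mm centred at its x = +70 mm, handle 24 mm thick from there back to x = -130 mm, origin on the underside.

How it is judged (in metres and radians):
On the way, in this order (a step that is already met when the one before it is completed fails the run):
1. the offcut lies flat inside the tray, let go (x of offcut in the frame of tray between -0.05 and 0.05 m and y of offcut in the frame of tray between -0.07 and 0.07 m and z of offcut in the frame of tray below 0.01 m and angle between offcut's own z axis and vertical below 0.1 rad and contact force between offcut and the fingers below 0.1 N), for 0.2 s.
2. the foot is in under the bridge with its key riding on the bed (x of probe in the frame of jig between 0.035 and 0.06 m and y of probe in the frame of jig between -0.08 and 0.08 m and z of probe_key in the frame of jig between 0.027 and 0.034 m), for 0.1 s.
At the end, for the whole second after the job is handed in: The stop foot stands under the bridge with its key down in the keyway: shoe flat on the bed (within 2.5 mm and 3.4 degrees), its x along the jig's within 0.15 rad, released and at rest. The offcut lies flat on the tray's floor inside the tray, at rest (z of probe in the frame of jig between 0.027 and 0.0325 m and z of probe_key in the frame of jig below 0.0245 m and x of probe in the frame of jig between 0.04 and 0.06 m and y of probe in the frame of jig between -0.055 and 0.055 m and angle between probe's own z axis and vertical below 0.06 rad and angle between the x axis of probe and the x axis of jig, either way round below 0.15 rad and linear speed of each of probe, offcut below 0.01 m/s and x of offcut in the frame of tray between -0.05 and 0.05 m and y of offcut in the frame of tray between -0.07 and 0.07 m and z of offcut in the frame of tray below 0.01 m and angle between offcut's own z axis and vertical below 0.1 rad); the robot touches nothing.
It fails at once if a bystander is shifted by more than 25 mm (distance of any of plane, jar, mallet from where it was at the start of the episode above 0.025 m).
It fails at once if a bystander is tipped over (angle between any of jar, plane, mallet's own z axis and vertical above 0.5 rad).
It also fails if it takes over 72 s, if anything falls off the work surface, if the arm or the gripper's body presses on something with over 40 N, if the wrist force passes 120 N, or if a joint passes its speed limit or range.

## Robot

A 6-joint arm with a two-finger parallel gripper is mounted at the origin on the work surface. World frame = base frame: x ahead of the robot, y to its left, z up, the work surface at z = 0. Lengths are in mm, angles in rad, forces in N, time in s.
With the tool pointing down it reaches from about 350 to 875 mm from the base axis. Payload 4.2 kg.
Tool frame: the origin (TCP) lies at the very end of the fingers, on their centre line; the grasp point (between the pads) lies 19 mm behind it; z points along the fingers, y is the line along which they close (so a half turn about z gives the same grasp; the last joint's range is limited). The gripper opens to 85 mm and grips with 20 to 120 N. Pads are 22 mm wide; open, the fingers measure 114 mm over their backs; the gripper's body (76 mm by 85 mm) begins 54 mm behind the grasp point. The pads swing forward as they close: fully open they stand 13 mm farther back than shut.
Start: joints at [0.259, 0.385, 0.008, 0, -1.194, -0.259], TCP at [624.979, 0.025, 207.512] pointing down, gripper open.
Joint ranges: [-3.14, 3.14], [-1.21, 2.06], [-1.07, 1.41], [-3.16, 2.05], [-2.99, -0.16], [-3.1, 3.1]. Speed limits (rad/s): [2.79, 2.79, 3.14, 3.14, 3.14, 3.14].

## Interface

Orientations are given as a unit quaternion [x, y, z, w].
In Python, from bench import arm, optics gives the robot as it stands. The module is installed in compiled form; this text tells all that it offers.
- The arm moves only by the tool step_arm, never from a script. Its argument "motion" is a list of rows, each an object with "dr": the turn, a rotation vector about the tool's x, y, z in units of 8 degrees (1.0 is 8 degrees), a list of three; "slide": the shift along the tool's x, y, z in mm, a list of three; "jaw": the finger opening in mm, from 0 to 85.4. A call has exactly 8 rows; each row is the pose to reach, as a shift and turn from the pose commanded when the call began, along the tool's axes at that moment; what a row does not reach only later rows make up. A row lasts 1/8 s, in which the tool goes at most 62.5 mm and 10.7 degrees, less where a joint would pass 70% of its speed; a pose out of reach is approached as far as the arm can. A call with a gripper value outside its range is refused whole. The fingers move at their own pace and stop on an object; the grip force is fixed at half the most. Time passes only in rows, so rows that repeat a pose let the fingers close, or fill a call up. It gives the time, the measured TCP pose, the force, the opening and the grip force at its end, in the units of the state.
- arm.read_state(): the state, without advancing time (a new reading comes with each control period).
- optics.get_image(name): name is "scene" or "side" or "wrist"; returns the picture (480x640x3 uint8, blue, green, red); there is no depth.
- optics.camera_info(name): a dict with "camera_matrix" (3x3 intrinsics, pixels), "view" (4x4, takes a point from world to camera coordinates); the wrist camera has in their place "T_tool_cam" (4x4, takes a point from camera to tool coordinates, whose origin is the TCP and whose axes are the flange's). Camera axes: x right, y up, looking along -z (the intrinsics and any distortion apply to the point x, -y, -z); pixel columns grow to the right and rows downward; lengths in mm; the calibration is good to about 2 mm. The wrist camera is an equidistant fisheye: a pixel r from the principal point sees the ray r / f radians off the axis. A picture is of the moment at which its call begins: read the wrist's pose just before it. camera_info takes no time and is no camera call.
- arm.job_done(): hands the job in; it is judged then, once.
The state is a dict: "clock": time; "joints": joint angles; "joint_vel": joint speeds; "joint_efforts": joint torques, N m; "position": TCP position; "ee_rot": TCP orientation; "contact_force": force on the tool from outside, world axes, zero at the start; "wrist_torque": the same for the moment, N m; "gripper_width": finger opening in mm; "grasp_force": force on a finger pad.
Only numpy, scipy, OpenCV 4.12 (cv2) and the standard library are available. Lean on these libraries where they do the work, as an engineer would, in place of code of your own. Each camera call takes 0.05 s, during which the arm holds its last target. There are 200 camera calls.

## Working session

There is one attempt and no reset: what is moved stays moved. The work goes in short steps, Python scripts to look and compute and a tool call to move; the robot and the scene stay as the last step left them, time stands still between calls to the robot, and variables do not carry over. Pictures are saved under pics/ and viewed, at most 10 in all, crops included, and the job is handed in when it is done.

Besides the shell and the picture viewer there is one more tool, called as name(argument=value, ...) on one line, values as JSON. step_arm: Moves the arm, as the interface text tells. Its arguments: {"type":"object","properties":{"motion":{"type":"array","items":{"type":"object","properties":{"dr":{"type":"array","items":{"type":"number"}},"slide":{"type":"array","items":{"type":"number"}},"jaw":{"type":"number"}}}}},"required":["motion"]}

```bash
mkdir -p pics
python3 - <<'E'
from bench import arm, optics
import cv2,numpy as np
np.set_printoptions(precision=4,suppress=True)
for n in ["scene","side","wrist"]:
    cv2.imwrite(f"pics/{n}0.png",optics.get_image(n))
    for k,v in optics.camera_info(n).items(): print(n,k,v)
print(arm.read_state())
E
```

```text
scene camera_matrix [[506.1337   0.     317.4463]
 [  0.     506.1337 235.408 ]
 [  0.       0.       1.    ]]
scene view [[    0.1883     0.9821     0.0004    16.0534]
 [   -0.5923     0.1132     0.7977   264.8506]
 [    0.7834    -0.1505     0.603  -1659.9322]
 [    0.         0.         0.         1.    ]]
side camera_matrix [[437.4184   0.     318.9878]
 [  0.     437.4184 239.4989]
 [  0.       0.       1.    ]]
side view [[    0.9994    -0.0318     0.0154  -589.9326]
 [    0.0066     0.5956     0.8033   -37.5843]
 [   -0.0347    -0.8027     0.5954 -1115.321 ]
 [    0.         0.         0.         1.    ]]
wrist camera_matrix [[371.6483   0.     323.857 ]
 [  0.     371.6483 239.2051]
 [  0.       0.       1.    ]]
wrist T_tool_cam [[   0.0006    0.9652    0.2617   65.5353]
 [   1.       -0.0005   -0.0005   -0.5328]
 [  -0.0004    0.2617   -0.9652 -165.4762]
 [   0.        0.        0.        1.    ]]
{'clock': 0.15, 'joints': array([ 0.2586,  0.3854,  0.007 , -0.0004, -1.194 , -0.2586]), 'joint_vel': array([ 0.0006, -0.0029,  0.0032,  0.0009, -0.0009,  0.0014]), 'joint_efforts': array([ -0.0006, -39.2678,  18.8582,   4.1886,  -0.0034,   0.    ]), 'position': array([624.5173,   0.0257, 206.6644]), 'ee_rot': array([-0.7071,  0.7072,  0.0006, -0.0006]), 'contact_force': array([-1.1508, -0.8832,  0.1184]), 'wrist_torque': array([-0.007 ,  0.0006, -0.0478]), 'grasp_force': 0.0, 'gripper_width': 85.75099369316804}
```

View pics/scene0.png

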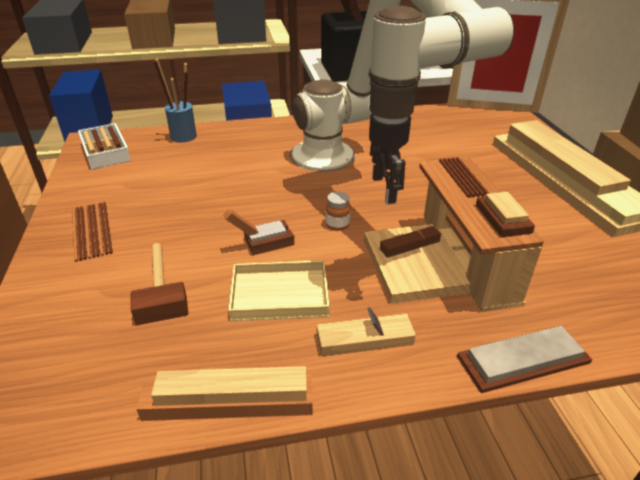

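View pics/side0.png

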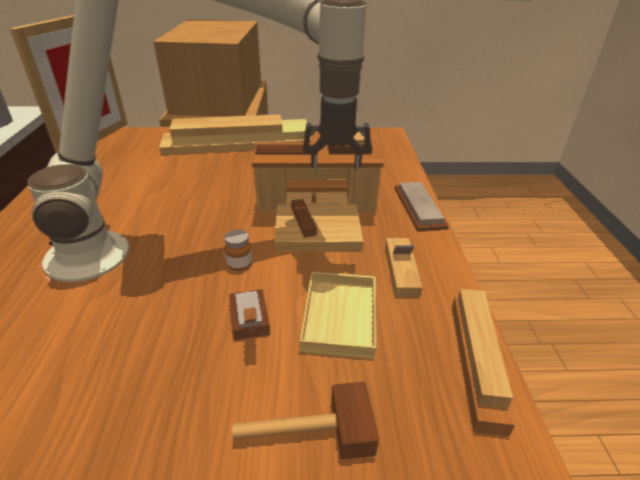

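View pics/wrist0.png

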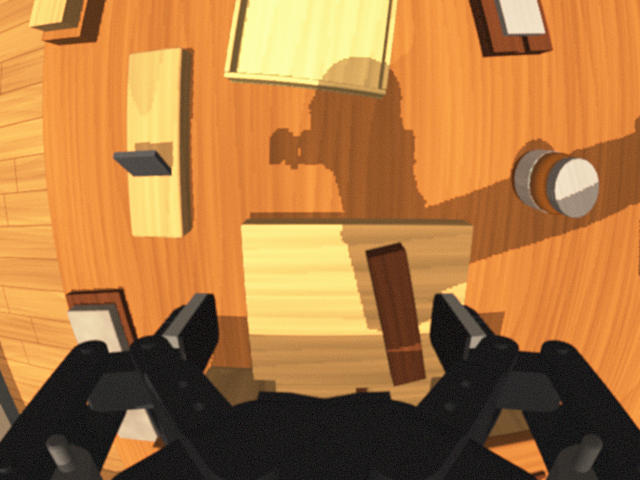

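Scene: the jig is at right, offcut on its board, tray centre (280,290). Stand with foot is at (268,237), jar (338,210), plane (365,332), mallet (159,290). The wrist view shows the board's front edge (243,224)–(473,226) and offcut top corners (366,251), (402,243), (425,378), (392,385).

```bash
cat > h.py <<'E'
from bench import arm, optics
import cv2,numpy as np
from scipy.spatial.transform import Rotation as R
np.set_printoptions(precision=3,suppress=True)
def ray(n,u,v,s=None):
    c=optics.camera_info(n);K=c["camera_matrix"]
    a,b=(u-K[0,2])/K[0,0],(v-K[1,2])/K[1,1]
    if n=="wrist":
        th=np.hypot(a,b);k=np.sin(th)/th if th>0 else 1
        d=np.array([a*k,-b*k,-np.cos(th)]);T=c["T_tool_cam"]
        Rt=R.from_quat(s["ee_rot"]).as_matrix();p=np.array(s["position"])
        return p+Rt@T[:3,3],Rt@T[:3,:3]@d
    V=c["view"];Rv=V[:3,:3]
    return -Rv.T@V[:3,3],Rv.T@np.array([a,-b,-1])
def onz(n,u,v,z,s=None):
    o,d=ray(n,u,v,s);return o+d*(z-o[2])/d[2]
def go(s,p,Rm):
    """slide, dr from the present pose to TCP p with rotation matrix Rm"""
    R0=R.from_quat(s["ee_rot"])
    return R0.inv().apply(np.array(p)-s["position"]),np.degrees((R0.inv()*R.from_matrix(Rm)).as_rotvec())/8
E
python3 - <<'E'
from h import *
s=arm.read_state()
f=lambda n,z,L:print(n,z,*[onz(n,u,v,z,s)[:2] for u,v in L])
print("board");f("wrist",30,[(243,224),(473,226)])
f("side",30,[(276,236),(361,240)]);f("scene",30,[(364,230),(389,294)])
print("offcut");f("wrist",56,[(366,251),(402,243),(425,378),(392,385)])
print("tray");f("side",34,[(310,273),(376,275),(376,350),(302,346)]);f("scene",34,[(233,265),(326,262),(329,313),(229,317)])
print("stand");f("side",30,[(231,293),(266,290),(269,330),(237,336)]);f("scene",30,[(247,238),(289,226),(294,239),(247,250)]);f("wrist",30,[(484,53),(550,50)])
print("jar");f("wrist",85,[(577,186)]);f("side",85,[(236,237)]);f("scene",85,[(338,198)])
print("plane");f("wrist",32,[(128,52),(180,48),(184,236),(131,236)])
print("mallet");f("scene",50,[(131,294),(186,286)]);f("side",50,[(334,387),(366,384)])
im=cv2.imread("pics/scene0.png")[190:270,200:330];a=cv2.resize(im,None,fx=5,fy=5,interpolation=3)[:, :400]
b=cv2.resize(cv2.imread("pics/side0.png")[280:345,220:285],None,fx=6,fy=6,interpolation=3)
o=np.zeros((400,800,3),np.uint8);o[:,:400]=cv2.resize(im[20:,30:100],(400,400)) if 0 else cv2.resize(im[20:80,30:110],(400,300)).repeat(1,0).copy() if 0 else a;o[:390,400:790]=b;cv2.imwrite("pics/st.png",o)
E
```

```text
board
wrist 30 [702.071  12.12 ] [475.466  13.562]
side 30 [478.746  32.656] [699.031  12.725]
scene 30 [467.142  13.757] [702.308   6.256]
offcut
wrist 56 [586.969  31.102] [554.486  23.716] [516.63  173.627] [552.189 180.586]
tray
side 34 [ 565.02  -119.966] [ 718.212 -129.196] [ 688.357 -346.889] [ 546.269 -334.469]
scene 34 [ 546.814 -318.798] [ 576.487 -106.734] [ 737.106 -133.478] [ 709.772 -336.222]
stand
side 30 [ 389.589 -180.13 ] [ 466.088 -171.679] [ 479.769 -289.086] [ 417.327 -303.593]
scene 30 [ 445.041 -279.014] [ 414.578 -169.76 ] [ 470.876 -165.514] [ 492.568 -282.77 ]
wrist 30 [ 469.556 -159.603] [ 389.557 -176.551]
jar
wrist 85 [391.891 -38.355]
side 85 [389.826 -45.86 ]
scene 85 [392.722 -38.124]
plane
wrist 32 [ 819.364 -166.145] [ 761.331 -161.533] [763.373  23.376] [825.091  23.214]
mallet
scene 50 [ 620.234 -534.197] [ 616.806 -421.078]
side 50 [ 601.495 -438.258] [ 657.519 -433.421]
```

View pics/st.png

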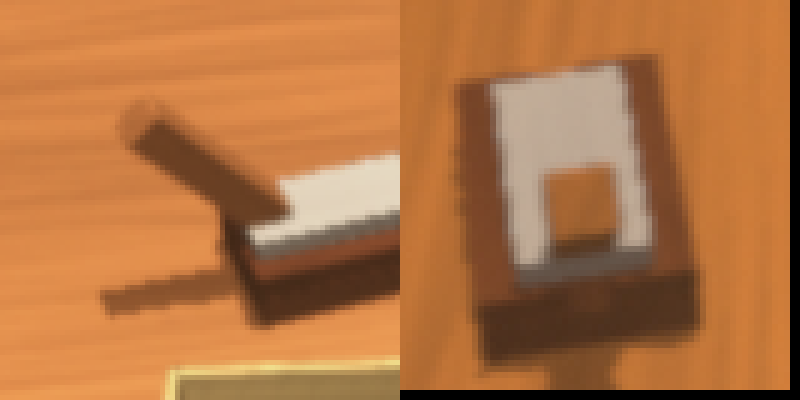

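Enlarged: the foot stands squarely in the stand, with its handle leaning toward the side camera (robot's right). I'll move above the offcut now.

step_arm(motion=[{"slide": [-20,15,20],"dr": [0,0,-0.4],"jaw": 85},{"slide": [-45,35,45],"dr": [0,0,-0.9],"jaw": 85},{"slide": [-70,55,70],"dr": [0,0,-1.4],"jaw": 85},{"slide": [-83,65,82],"dr": [0,0,-1.65],"jaw": 85},{"slide": [-88,69,87],"dr": [0,0,-1.74],"jaw": 85},{"slide": [-88,69,87],"dr": [0,0,-1.74],"jaw": 85},{"slide": [-88,69,87],"dr": [0,0,-1.74],"jaw": 85},{"slide": [-88,69,87],"dr": [0,0,-1.74],"jaw": 85}])

```text
clock: 1.15
position: [556.7, 87.6, 121.1]
ee_rot: [0.787, -0.617, 0.0, -0.001]
contact_force: [-0.6, -0.2, -0.5]
gripper_width: 85.3
grasp_force: 0.0
```

Run:
```python
from h import *
s=arm.read_state();cv2.imwrite("pics/w1.png",optics.get_image("wrist"))
print(s["position"],s["ee_rot"],s["joints"],s["clock"])
```

```text
[556.696  87.647 121.069] [ 0.787 -0.617  0.    -0.001] [ 0.444  0.358 -0.267  0.    -0.944 -0.202] 1.15
```

View pics/w1.png

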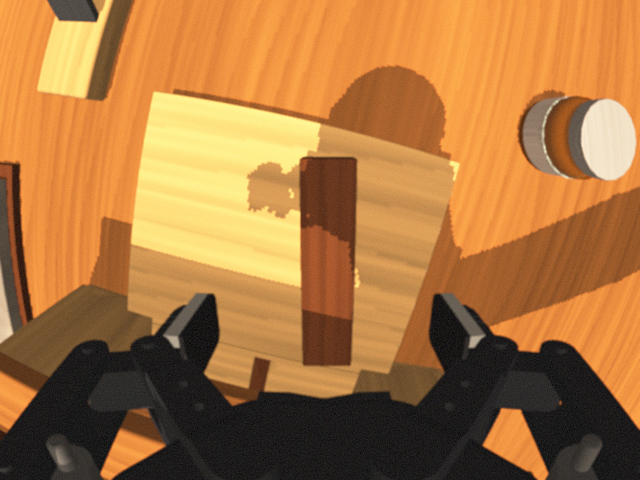

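The offcut's top corners are (301,158), (355,157), (352,365), (302,365). It is centred and aligned between the fingers, so I'll descend and grip.

Run:
```python
from h import *
s=arm.read_state()
f=lambda n,z,L:print(n,z,*[onz(n,u,v,z,s)[:2] for u,v in L])
f("wrist",56,[(301,158),(355,157),(352,365),(302,365)]);f("wrist",30,[(153,92),(459,160),(128,310),(391,374)]);f("wrist",85,[(604,139)])
```

```text
wrist 56 [584.008  37.75 ] [551.846  29.093] [514.475 173.362] [550.407 182.18 ]
wrist 30 [703.687  13.627] [476.36   11.245] [702.792 192.09 ] [472.809 192.443]
wrist 85 [396.636 -33.956]
```

step_arm(motion=[{"slide": [0,0,25],"dr": [0,0,0],"jaw": 85},{"slide": [0,0,55],"dr": [0,0,0],"jaw": 85},{"slide": [0,0,80],"dr": [0,0,0],"jaw": 85},{"slide": [0,0,88],"dr": [0,0,0],"jaw": 85},{"slide": [0,0,88],"dr": [0,0,0],"jaw": 30},{"slide": [0,0,88],"dr": [0,0,0],"jaw": 30},{"slide": [0,0,88],"dr": [0,0,0],"jaw": 30},{"slide": [0,0,88],"dr": [0,0,0],"jaw": 30}])

```text
clock: 2.2
position: [556.3, 88.2, 33.2]
ee_rot: [0.788, -0.616, 0.0, -0.001]
contact_force: [0.2, 0.8, -1.2]
gripper_width: 30.2
grasp_force: 0.0
```

Run:
```python
from h import *
s=arm.read_state();w=optics.get_image("wrist");c=optics.get_image("scene")[190:310,340:500]
o=np.zeros((480,800,3),np.uint8);o[:360,:480]=cv2.resize(w,(480,360));o[:240,480:]=cv2.resize(c,(320,240),interpolation=3)
o[240:480,480:]=cv2.resize(optics.get_image("side")[170:260,250:370],(320,240),interpolation=3)
cv2.imwrite("pics/w2.png",o);print(s["gripper_width"],s["grasp_force"],s["position"])
```

```text
30.19725823227636 0.0 [556.308  88.16   33.152]
```

View pics/w2.png

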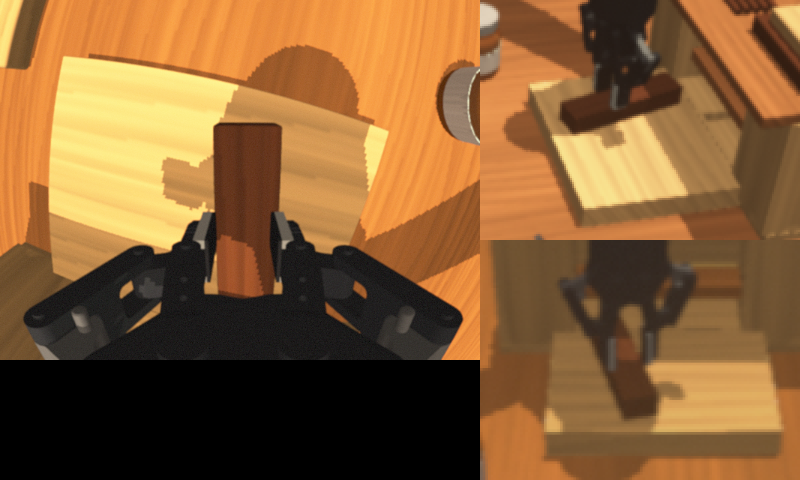

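The fingers straddle the offcut with gaps still visible, so the opening scale seems to read low. I'll close fully.

step_arm(motion=[{"slide": [0,0,0],"dr": [0,0,0],"jaw": 0},{"slide": [0,0,0],"dr": [0,0,0],"jaw": 0},{"slide": [0,0,0],"dr": [0,0,0],"jaw": 0},{"slide": [0,0,0],"dr": [0,0,0],"jaw": 0},{"slide": [0,0,-10],"dr": [0,0,0],"jaw": 0},{"slide": [0,0,-40],"dr": [0,0,0],"jaw": 0},{"slide": [0,0,-80],"dr": [0,0,0],"jaw": 0},{"slide": [0,0,-90],"dr": [0,0,0],"jaw": 0}])

```text
clock: 3.35
position: [557.8, 88.7, 126.3]
ee_rot: [0.788, -0.616, 0.002, -0.003]
contact_force: [0.1, 0.6, -1.2]
gripper_width: 0.0
grasp_force: 0.0
```

```bash
cat > m.py <<'E'
from h import *
import sys
def mont(name,sc,si):
    w=optics.get_image("wrist");o=np.zeros((600,800,3),np.uint8);o[:360,:480]=cv2.resize(w,(480,360))
    for (n,(r,c,h)),(y,H,x,W) in zip((("scene",sc),("side",si)),((0,300,480,320),(300,300,480,320))):
        im=optics.get_image(n);cv2.imwrite(f"pics/{name}_{n}.png",im)
        o[y:y+H,x:x+W]=cv2.resize(im[r:r+h,c:c+h*16//15],(W,H),interpolation=3)
    cv2.imwrite(f"pics/{name}_wrist.png",w);cv2.imwrite(f"pics/{name}.png",o)
E
python3 - <<'E'
from m import *
s=arm.read_state();mont("w3",(150,340,150),(120,240,150));print(s["gripper_width"],s["grasp_force"],s["position"],s["contact_force"],s["ee_rot"])
E
```

```text
0.03850478794865153 0.0 [557.825  88.66  126.256] [ 0.144  0.593 -1.161] [ 0.788 -0.616  0.002 -0.003]
```

View pics/w3.png

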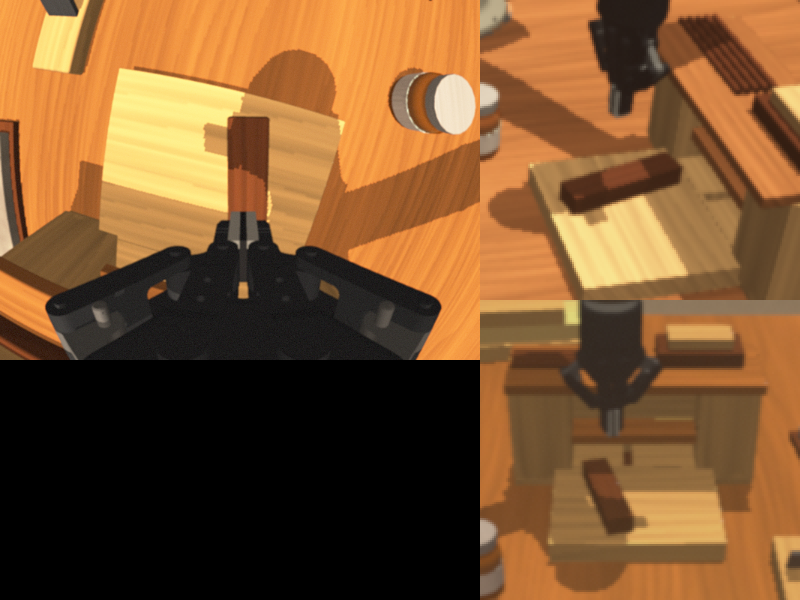

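Run:
```python
from h import *
def tri(*rs):
    A=0;b=0
    for o,d in rs:
        d=d/np.linalg.norm(d);P=np.eye(3)-np.outer(d,d);A=A+P;b=b+P@o
    return np.linalg.solve(A,b)
print(tri(ray("side",306.5,186.5),ray("scene",410,206)))
s=arm.read_state()
f=lambda n,z,L:print(n,z,*[onz(n,u,v,z,s)[:2] for u,v in L])
k=4/3
f("wrist",56,[(229*k,117*k),(269*k,117*k)]); f("wrist",30,[(119*k,68*k),(344*k,122*k)])
f("wrist",56-30,[(229*k,117*k),(269*k,117*k)])
print(tri(ray("side",240+(608-480)/2+3,120+(532-300)/2-8),ray("scene",340+(563-480)/2,150+192/2)))
```

```text
[557.61   88.75  148.936]
wrist 56 [581.035  36.46 ] [548.892  28.371]
wrist 30 [699.358  12.499] [474.629  13.472]
wrist 26 [582.183  38.022] [545.888  28.888]
[560.911  31.329  52.298]
```

Triangulation puts the fingertips about 22 mm above the reported TCP, and the offcut is untouched because they closed just over it. From here on I'll count the real tip as TCP minus 22 mm along the tool. I'll open and go deeper.

step_arm(motion=[{"slide": [0,3,0],"dr": [0,0,0],"jaw": 75},{"slide": [0,3,0],"dr": [0,0,0],"jaw": 75},{"slide": [0,3,15],"dr": [0,0,0],"jaw": 75},{"slide": [0,3,35],"dr": [0,0,0],"jaw": 75},{"slide": [0,3,60],"dr": [0,0,0],"jaw": 75},{"slide": [0,3,90],"dr": [0,0,0],"jaw": 75},{"slide": [0,3,103],"dr": [0,0,0],"jaw": 75},{"slide": [0,3,108],"dr": [0,0,0],"jaw": 75}])

```text
clock: 4.5
position: [552.7, 87.1, 13.3]
ee_rot: [0.788, -0.616, -0.0, 0.001]
contact_force: [-0.0, 0.6, -0.2]
gripper_width: 75.0
grasp_force: 0.0
```

step_arm(motion=[{"slide": [0,0,0],"dr": [0,0,0],"jaw": 70},{"slide": [0,0,0],"dr": [0,0,0],"jaw": 20},{"slide": [0,0,0],"dr": [0,0,0],"jaw": 20},{"slide": [0,0,0],"dr": [0,0,0],"jaw": 20},{"slide": [0,0,0],"dr": [0,0,0],"jaw": 20},{"slide": [0,0,0],"dr": [0,0,0],"jaw": 20},{"slide": [0,0,0],"dr": [0,0,0],"jaw": 20},{"slide": [0,0,0],"dr": [0,0,0],"jaw": 20}])

```text
clock: 5.5
position: [553.9, 87.6, 15.7]
ee_rot: [0.788, -0.616, 0.001, -0.001]
contact_force: [-0.1, 1.3, 6.5]
gripper_width: 34.7
grasp_force: 62.6
```

Gripped (34.7 mm, 63 N). I'll lift and carry it over the tray.

step_arm(motion=[{"slide": [0,0,-15],"dr": [0,0,0],"jaw": 20},{"slide": [0,0,-50],"dr": [0,0,0],"jaw": 20},{"slide": [20,0,-90],"dr": [0,0,0],"jaw": 20},{"slide": [65,0,-120],"dr": [0,0,0.4],"jaw": 20},{"slide": [120,1,-130],"dr": [0,0,0.8],"jaw": 20},{"slide": [175,2,-130],"dr": [0,0,1.2],"jaw": 20},{"slide": [230,2,-130],"dr": [0,0,1.6],"jaw": 20},{"slide": [280,3,-130],"dr": [0,0,2.0],"jaw": 20}])

```text
clock: 6.5
position: [617.2, -187.0, 144.7]
ee_rot: [-0.693, 0.721, 0.0, -0.0]
contact_force: [1.0, 0.2, -2.2]
gripper_width: 34.4
grasp_force: 61.6
```

step_arm(motion=[{"slide": [26,-9,0],"dr": [0,0,0.3],"jaw": 20},{"slide": [46,-16,0],"dr": [0,0,0.5],"jaw": 20},{"slide": [56,-19,0],"dr": [0,0,0.6],"jaw": 20},{"slide": [60,-20,0],"dr": [0,0,0.6],"jaw": 20},{"slide": [60,-20,0],"dr": [0,0,0.6],"jaw": 20},{"slide": [60,-20,0],"dr": [0,0,0.6],"jaw": 20},{"slide": [60,-20,0],"dr": [0,0,0.6],"jaw": 20},{"slide": [60,-20,0],"dr": [0,0,0.6],"jaw": 20}])

```text
clock: 7.5
position: [635.3, -245.5, 144.6]
ee_rot: [-0.664, 0.748, -0.0, 0.0]
contact_force: [-0.2, 0.5, -2.1]
gripper_width: 34.7
grasp_force: 61.6
```

Run:
```python
from m import *
s=arm.read_state();mont("w4",(150,210,190),(220,200,150));print(s["gripper_width"],s["grasp_force"],s["position"],s["contact_force"],s["ee_rot"])
```

```text
34.680682846468564 61.5742564201355 [ 635.347 -245.52   144.644] [-0.22   0.5   -2.119] [-0.664  0.748 -0.     0.   ]
```

View pics/w4.png

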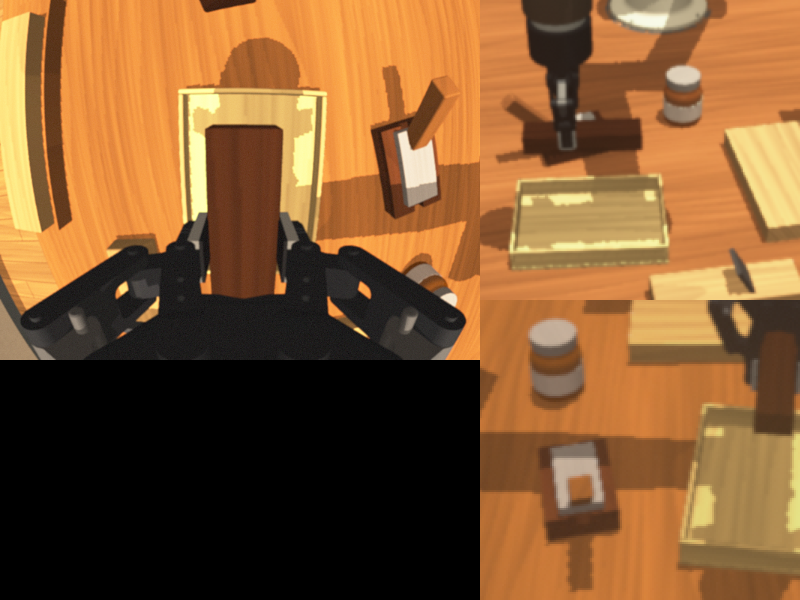

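The offcut hangs centred over the tray. Rim corners in the wrist view are at full-size (239,120) and (436,123), with the stand and foot at about (545,220). I'll check the tray pose numerically.

Run:
```python
from h import *
s=arm.read_state();k=4/3
f=lambda n,z,L:print(n,z,*[onz(n,u,v,z,s)[:2] for u,v in L])
f("wrist",34,[(179*k,90*k),(327*k,92*k),(321*k,235*k)])
sx=lambda x,y:(210+(x-480)/1.584,150+y/1.579)
f("scene",34,[sx(515,180),sx(661,176),sx(668,256),sx(511,259)])
f("side",34,[(312,272.5),(301,345)])
f("wrist",157,[(205*k,126*k),(281*k,126*k)])
# foot: shoe mask in wrist / side
```

```text
wrist 34 [ 688.727 -335.24 ] [ 542.004 -316.785] [ 556.704 -161.199]
scene 34 [ 542.838 -320.639] [ 573.842 -110.289] [ 734.558 -133.601] [ 701.58  -334.642]
side 34 [ 569.709 -118.257] [ 544.335 -331.983]
wrist 157 [ 649.909 -302.323] [ 608.378 -297.346]
```

step_arm(motion=[{"slide": [-1,3,20],"dr": [0,0,0],"jaw": 20},{"slide": [-2,6,55],"dr": [0,0,0],"jaw": 20},{"slide": [-4,8,95],"dr": [0,0,0],"jaw": 20},{"slide": [-4,8,125],"dr": [0,0,0],"jaw": 20},{"slide": [-4,8,140],"dr": [0,0,0],"jaw": 20},{"slide": [-4,8,148],"dr": [0,0,0],"jaw": 20},{"slide": [-4,8,151],"dr": [0,0,0],"jaw": 20},{"slide": [-4,8,151],"dr": [0,0,0],"jaw": 20}])

```text
clock: 8.65
position: [628.5, -241.1, -5.6]
ee_rot: [-0.663, 0.748, -0.001, 0.0]
contact_force: [-0.4, -0.0, -1.7]
gripper_width: 34.6
grasp_force: 61.7
```

step_arm(motion=[{"slide": [0,0,0],"dr": [0,0,0],"jaw": 60},{"slide": [0,0,0],"dr": [0,0,0],"jaw": 60},{"slide": [0,0,0],"dr": [0,0,0],"jaw": 60},{"slide": [0,0,-10],"dr": [0,0,0],"jaw": 60},{"slide": [0,0,-40],"dr": [0,0,0],"jaw": 60},{"slide": [0,0,-90],"dr": [0,0,0],"jaw": 60},{"slide": [0,0,-140],"dr": [0,0,0],"jaw": 60},{"slide": [0,0,-170],"dr": [0,0,0],"jaw": 60}])

```text
clock: 9.65
position: [629.0, -241.4, 168.0]
ee_rot: [-0.664, 0.748, -0.002, 0.001]
contact_force: [-0.5, 0.5, -0.3]
gripper_width: 60.0
grasp_force: 0.0
```

Offcut released in the tray. Next is a look from above the stand, before viewing.

step_arm(motion=[{"slide": [8,45,0],"dr": [0,0,-0.5],"jaw": 60},{"slide": [16,90,0],"dr": [0,0,-1.1],"jaw": 60},{"slide": [24,135,0],"dr": [0,0,-1.7],"jaw": 60},{"slide": [28,160,0],"dr": [0,0,-2.0],"jaw": 60},{"slide": [30,170,0],"dr": [0,0,-2.2],"jaw": 60},{"slide": [30,172,0],"dr": [0,0,-2.2],"jaw": 60},{"slide": [30,172,0],"dr": [0,0,-2.2],"jaw": 60},{"slide": [30,172,0],"dr": [0,0,-2.2],"jaw": 60}])

```text
clock: 10.65
position: [454.3, -250.1, 163.3]
ee_rot: [0.77, -0.638, -0.0, 0.0]
contact_force: [0.1, -0.4, -0.1]
gripper_width: 59.4
grasp_force: 0.0
```

Run:
```python
from m import *
s=arm.read_state();mont("w5",(170,220,150),(250,220,110));print(s["position"],s["contact_force"],s["ee_rot"],s["joints"])
```

```text
[ 454.348 -250.101  163.276] [ 0.13  -0.365 -0.097] [ 0.77  -0.638 -0.     0.   ] [-0.19   0.243 -0.317  0.    -1.011  0.377]
```

View pics/w5.png

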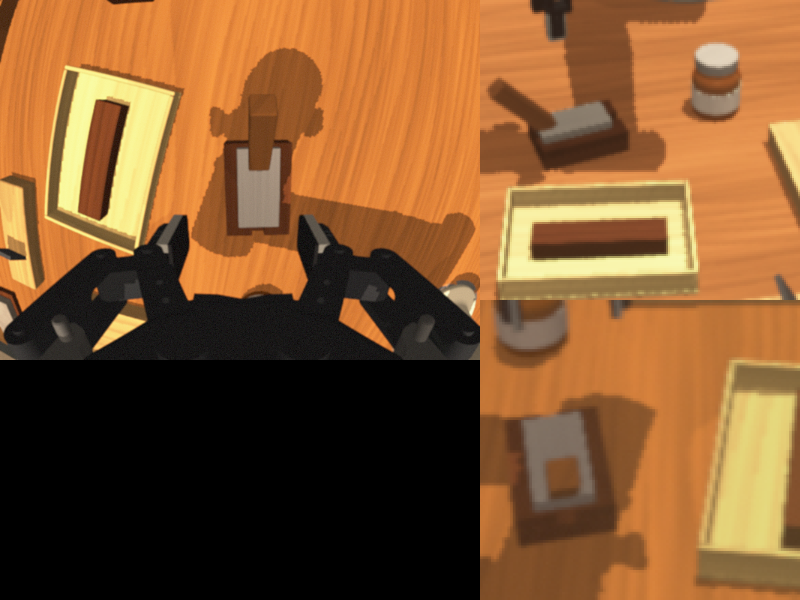

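The offcut lies flat in the tray. In the wrist view (×4/3) the shoe's corners are (235,148), (284,148), (281,228), (237,228). The handle rises from (261,160) to its end at about (263,96).

Run:
```python
from h import *
s=arm.read_state();k=4/3
f=lambda n,z,L:print(n,z,*[onz(n,u*k,v*k,z,s)[:2] for u,v in L])
f("wrist",42,[(235,148),(284,148),(281,228),(237,228)])
f("wrist",30,[(226,141),(292,141),(288,234),(227,235)])
f("wrist",113,[(250,97),(277,97)])
im=cv2.imread("pics/w5_wrist.png");h=cv2.cvtColor(im,cv2.COLOR_BGR2HSV)
m=((h[...,1]<60)&(h[...,2]>80)).astype(np.uint8);m[:170]=0;m[320:]=0;m[:,:290]=0;m[:,395:]=0
c=max(cv2.findContours(m,0,2)[0],key=cv2.contourArea);r=cv2.minAreaRect(c);print(r)
b=cv2.boxPoints(r);P=np.array([onz("wrist",u,v,42,s)[:2] for u,v in b]);print(P,P.mean(0))
```

```text
wrist 42 [ 466.469 -269.773] [ 416.219 -279.559] [ 398.773 -189.884] [ 448.01  -180.919]
wrist 30 [ 477.391 -273.652] [ 407.08  -287.408] [ 385.611 -178.307] [ 457.266 -163.917]
wrist 113 [ 462.601 -322.038] [ 442.295 -326.206]
((344.7043762207031, 248.1180877685547), (103.32877349853516, 55.40987777709961), 88.51213073730469)
[[ 464.702 -270.22 ]
 [ 422.402 -279.597]
 [ 400.662 -194.293]
 [ 446.65  -184.537]] [ 433.604 -232.162]
```

Run:
```python
from h import *
s=arm.read_state()
fx=np.array([-.197,.98,0]);fx/=np.linalg.norm(fx);z=np.array([0,0,1]);c,sn=np.cos(np.radians(40)),np.sin(np.radians(40))
tz=sn*fx-c*z;ty=np.cross(z,fx);Rm=np.c_[np.cross(ty,tz),ty,tz]
t=np.array([441.3,-276.4,60.7])
print(Rm,R.from_matrix(Rm).as_quat());print(go(s,t-110*tz,Rm))
```

```text
[[ 0.151 -0.98  -0.127]
 [-0.751 -0.197  0.63 ]
 [-0.643  0.    -0.766]] [ 0.727 -0.595 -0.265 -0.217]
(array([94.204, 16.528, 18.257]), array([-0.025, -4.999, -0.077]))
```

step_arm(motion=[{"slide": [15,3,0],"dr": [0,-0.7,0],"jaw": 60},{"slide": [35,6,0],"dr": [0,-1.6,0],"jaw": 60},{"slide": [55,9,5],"dr": [0,-2.6,0],"jaw": 60},{"slide": [72,12,10],"dr": [0,-3.6,0],"jaw": 60},{"slide": [86,15,15],"dr": [0,-4.5,0],"jaw": 60},{"slide": [94,16.5,18],"dr": [0,-5,0],"jaw": 60},{"slide": [94,16.5,18],"dr": [0,-5,0],"jaw": 60},{"slide": [94,16.5,18],"dr": [0,-5,0],"jaw": 60}])

```text
clock: 11.8
position: [454.9, -345.3, 145.6]
ee_rot: [0.724, -0.599, -0.263, -0.218]
contact_force: [-0.1, 0.8, 0.4]
gripper_width: 60.3
grasp_force: 0.0
```

Run:
```python
from h import *
s=arm.read_state();im=optics.get_image("wrist");cv2.imwrite("pics/w6.png",im)
print(s["position"],s["ee_rot"],s["joints"],s["gripper_width"])
Rm=R.from_quat([0.727,-0.595,-0.265,-0.217]).as_matrix()
print(go(s,[441.3,-276.4,60.7],Rm))
# handle sides: brown mask rows profile
h=cv2.cvtColor(im,cv2.COLOR_BGR2HSV)
for r in (150,180,210,240,270): print(r,[tuple(h[r,c]) for c in range(270,390,12)])
```

```text
[ 454.934 -345.295  145.597] [ 0.724 -0.599 -0.263 -0.218] [-0.642  0.671  0.321 -0.457 -1.754  0.87 ] 60.30397629390187
(array([  0.681,   0.536, 110.177]), array([-0.051, -0.014, -0.064]))
150 [(np.uint8(16), np.uint8(177), np.uint8(250)), (np.uint8(15), np.uint8(181), np.uint8(250)), (np.uint8(15), np.uint8(184), np.uint8(247)), (np.uint8(15), np.uint8(176), np.uint8(249)), (np.uint8(14), np.uint8(193), np.uint8(164)), (np.uint8(12), np.uint8(186), np.uint8(166)), (np.uint8(12), np.uint8(179), np.uint8(168)), (np.uint8(15), np.uint8(180), np.uint8(247)), (np.uint8(15), np.uint8(176), np.uint8(249)), (np.uint8(16), np.uint8(183), np.uint8(251))]
180 [(np.uint8(15), np.uint8(177), np.uint8(249)), (np.uint8(10), np.uint8(161), np.uint8(84)), (np.uint8(6), np.uint8(154), np.uint8(81)), (np.uint8(8), np.uint8(161), np.uint8(79)), (np.uint8(8), np.uint8(169), np.uint8(77)), (np.uint8(10), np.uint8(148), np.uint8(76)), (np.uint8(9), np.uint8(155), np.uint8(84)), (np.uint8(13), np.uint8(177), np.uint8(75)), (np.uint8(11), np.uint8(179), np.uint8(101)), (np.uint8(14), np.uint8(186), np.uin
[... 697 characters left out ...]
224)), (np.uint8(13), np.uint8(186), np.uint8(227)), (np.uint8(19), np.uint8(37), np.uint8(249)), (np.uint8(10), np.uint8(190), np.uint8(156)), (np.uint8(16), np.uint8(173), np.uint8(252)), (np.uint8(15), np.uint8(176), np.uint8(249))]
270 [(np.uint8(17), np.uint8(177), np.uint8(252)), (np.uint8(16), np.uint8(179), np.uint8(252)), (np.uint8(14), np.uint8(179), np.uint8(246)), (np.uint8(15), np.uint8(183), np.uint8(245)), (np.uint8(14), np.uint8(182), np.uint8(244)), (np.uint8(14), np.uint8(178), np.uint8(245)), (np.uint8(15), np.uint8(181), np.uint8(247)), (np.uint8(15), np.uint8(181), np.uint8(247)), (np.uint8(15), np.uint8(179), np.uint8(248)), (np.uint8(14), np.uint8(192), np.uint8(235))]
```

The handle end lies at about column 322, on the tool's centre line. I'll advance along the handle and grip.

step_arm(motion=[{"slide": [0,0,15],"dr": [0,0,0],"jaw": 60},{"slide": [0,0,40],"dr": [0,0,0],"jaw": 60},{"slide": [0,0,70],"dr": [0,0,0],"jaw": 60},{"slide": [0,0,92],"dr": [0,0,0],"jaw": 60},{"slide": [0,0,104],"dr": [0,0,0],"jaw": 60},{"slide": [0,0,110],"dr": [0,0,0],"jaw": 60},{"slide": [0,0,110],"dr": [0,0,0],"jaw": 60},{"slide": [0,0,110],"dr": [0,0,0],"jaw": 40}])

```text
clock: 12.85
position: [442.0, -276.7, 61.7]
ee_rot: [0.724, -0.6, -0.263, -0.218]
contact_force: [-0.1, -0.0, 1.5]
gripper_width: 43.4
grasp_force: 0.0
```

step_arm(motion=[{"slide": [0,0,0],"dr": [0,0,0],"jaw": 10},{"slide": [0,0,0],"dr": [0,0,0],"jaw": 10},{"slide": [0,0,0],"dr": [0,0,0],"jaw": 10},{"slide": [0,0,0],"dr": [0,0,0],"jaw": 10},{"slide": [0,0,0],"dr": [0,0,0],"jaw": 10},{"slide": [0,0,0],"dr": [0,0,0],"jaw": 10},{"slide": [0,0,0],"dr": [0,0,0],"jaw": 10},{"slide": [0,0,0],"dr": [0,0,0],"jaw": 10}])

```text
clock: 13.85
position: [441.9, -276.7, 61.6]
ee_rot: [0.724, -0.6, -0.263, -0.218]
contact_force: [0.9, -4.7, 4.0]
gripper_width: 21.2
grasp_force: 59.7
```

Run:
```python
from h import *
s=arm.read_state();print(s)
print(R.from_quat(s["ee_rot"]).as_matrix())
```

```text
{'clock': 13.85, 'joints': array([-0.575,  0.673,  0.091, -0.484, -1.519,  0.921]), 'joint_vel': array([ 0.001, -0.001, -0.002, -0.   ,  0.001,  0.   ]), 'joint_efforts': array([  1.605, -45.643,  12.008,   1.583,  -1.198,   0.047]), 'position': array([ 441.928, -276.65 ,   61.595]), 'ee_rot': array([ 0.724, -0.6  , -0.263, -0.218]), 'contact_force': array([ 0.859, -4.702,  3.975]), 'wrist_torque': array([-1.299, -0.349, -0.199]), 'grasp_force': 59.65845823287964, 'gripper_width': 21.248372882624768}
[[ 0.143 -0.983 -0.119]
 [-0.753 -0.186  0.631]
 [-0.642 -0.001 -0.767]]
```

Gripped (21.2 mm, 60 N). I'll work out the carry to the front board, entering at jig y = -60.

```bash
cat >> h.py <<'E'
def footR(yaw):  # tool rotation for foot yaw (deg, foot x from world +y, ccw), from the gripped pose
    return (R.from_euler('z',yaw-10.7,degrees=True)*R.from_quat([0.724,-0.6,-0.263,-0.218])).as_matrix()
def footTCP(o,yaw):
    a=np.radians(yaw);fx=np.array([-np.sin(a),np.cos(a),0]);fy=np.array([-np.cos(a),-np.sin(a),0])
    return np.array(o)-47.7*fx-.5*fy+[0,0,31.6]
def foot(s):  # foot origin in jig frame (yaw .3)
    Rt=R.from_quat(s["ee_rot"]);off=R.from_quat([0.724,-0.6,-0.263,-0.218]).inv().apply(np.array([432.,-230,30])-[441.93,-276.65,61.6])
    o=np.array(s["position"])+Rt.apply(off);a=np.radians(.3);d=o-[588,162.8,0]
    return np.array([d@[-np.sin(a),np.cos(a),0],d@[-np.cos(a),-np.sin(a),0],d[2]]),s["contact_force"],s["wrist_torque"],s["gripper_width"],s["clock"]
E
python3 - <<'E'
from h import *
s=arm.read_state();print(foot(s)[0])
for o,y in (([432,-230,130],10.7),([470,-167,140],8),([540,-50,140],5),([648,110,120],.3)): print(go(s,footTCP(o,y),footR(y)))
E
```

```text
[-391.982  158.058   29.988]
(array([-64.168,   0.525, -76.705]), array([-0.001, -0.001,  0.005]))
(array([-112.634,  -46.296,  -49.143]), array([ 0.215, -0.001,  0.264]))
(array([-190.884, -134.356,   16.42 ]), array([ 0.456, -0.001,  0.552]))
(array([-283.524, -266.355,  120.144]), array([ 0.833, -0.   ,  1.002]))
```

step_arm(motion=[{"slide": [-6,0,-8],"dr": [0,0,0],"jaw": 10},{"slide": [-22,0,-26],"dr": [0,0,0],"jaw": 10},{"slide": [-45,0,-54],"dr": [0,0,0],"jaw": 10},{"slide": [-64,0,-77],"dr": [0,0,0],"jaw": 10},{"slide": [-88,-20,-64],"dr": [0,0,0],"jaw": 10},{"slide": [-113,-46,-49],"dr": [0,0,0],"jaw": 10},{"slide": [-139,-75,-27],"dr": [0,0,0],"jaw": 10},{"slide": [-165,-105,-5],"dr": [0,0,0],"jaw": 10}])

```text
clock: 14.85
position: [521.3, -133.4, 169.9]
ee_rot: [0.723, -0.6, -0.265, -0.218]
contact_force: [0.4, -1.0, -3.8]
gripper_width: 21.2
grasp_force: 59.0
```

step_arm(motion=[{"slide": [-26,-30,22],"dr": [0.15,0,0.2],"jaw": 10},{"slide": [-50,-65,48],"dr": [0.3,0,0.4],"jaw": 10},{"slide": [-75,-100,76],"dr": [0.5,0,0.6],"jaw": 10},{"slide": [-98,-132,102],"dr": [0.65,0,0.8],"jaw": 10},{"slide": [-112,-152,117],"dr": [0.8,0,0.95],"jaw": 10},{"slide": [-118,-161,125],"dr": [0.83,0,1.0],"jaw": 10},{"slide": [-118,-161,125],"dr": [0.83,0,1.0],"jaw": 10},{"slide": [-118,-161,125],"dr": [0.83,0,1.0],"jaw": 10}])

```text
clock: 15.85
position: [647.6, 61.1, 150.7]
ee_rot: [0.666, -0.663, -0.243, -0.24]
contact_force: [1.1, -0.3, -4.6]
gripper_width: 21.2
grasp_force: 59.2
```

Run:
```python
from h import *
s=arm.read_state();print(foot(s),s["position"],s["joints"])
for n in ("scene","side","wrist"): cv2.imwrite(f"pics/w7_{n}.png",optics.get_image(n))
for o in ([648,110,60],[648,120,42]): print(go(s,footTCP(o,.3),footR(.3)))
# jig yaw / edges: shoe mask in side view
h=cv2.cvtColor(cv2.imread("pics/w7_side.png"),cv2.COLOR_BGR2HSV)
m=((h[...,1]<70)&(h[...,2]>90)).astype(np.uint8);m[:150]=0;m[:,:260]=0;m[:,390:]=0;m[260:]=0
for c in cv2.findContours(m,0,2)[0]:
    if cv2.contourArea(c)>40: print(cv2.boundingRect(c),cv2.minAreaRect(c))
```

```text
(array([-54.324, -57.889, 119.175]), array([ 1.055, -0.274, -4.562]), array([-2.327,  0.027,  0.01 ]), 21.2160737632418, 15.85) [647.603  61.086 150.745] [-0.039  0.55   0.197 -0.721 -1.332  0.263]
(array([37.059, -1.302, 46.107]), array([ 0.014,  0.004, -0.011]))
(array([40.956, -1.4  , 66.326]), array([ 0.014,  0.004, -0.011]))
(331, 184, 20, 16) ((340.5, 191.5), (15.0, 19.0), 90.0)
```

step_arm(motion=[{"slide": [8,0,10],"dr": [0,0,0],"jaw": 10},{"slide": [20,-1,25],"dr": [0,0,0],"jaw": 10},{"slide": [32,-1,42],"dr": [0,0,0],"jaw": 10},{"slide": [37,-1,52],"dr": [0,0,0],"jaw": 10},{"slide": [40,-1,60],"dr": [0,0,0],"jaw": 10},{"slide": [41,-1,64],"dr": [0,0,0],"jaw": 10},{"slide": [41,-1,66],"dr": [0,0,0],"jaw": 10},{"slide": [41,-1,66],"dr": [0,0,0],"jaw": 10}])

```text
clock: 17.0
position: [649.4, 73.3, 74.9]
ee_rot: [0.666, -0.663, -0.242, -0.241]
contact_force: [0.5, 0.3, -4.5]
gripper_width: 21.4
grasp_force: 59.2
```

Run:
```python
from h import *
s=arm.read_state();print(foot(s),s["position"],s["joints"])
print(R.from_quat(s["ee_rot"]).as_matrix())
```

```text
(array([-42.093, -59.851,  43.301]), array([ 0.514,  0.333, -4.548]), array([-2.382,  0.013, -0.   ]), 21.430102928144343, 17.0) [649.447  73.312  74.851] [-0.026  0.632  0.14  -0.753 -1.22   0.353]
[[ 0.005 -1.    -0.004]
 [-0.766 -0.006  0.643]
 [-0.643 -0.    -0.766]]
```

step_arm(motion=[{"slide": [0.6,0,0.8],"dr": [0,0,0],"jaw": 10},{"slide": [1.3,0,1.5],"dr": [0,0,0],"jaw": 10},{"slide": [1.9,0,2.3],"dr": [0,0,0],"jaw": 10},{"slide": [2.6,0,3.1],"dr": [0,0,0],"jaw": 10},{"slide": [3.2,0,3.8],"dr": [0,0,0],"jaw": 10},{"slide": [3.2,0,3.8],"dr": [0,0,0],"jaw": 10},{"slide": [3.2,0,3.8],"dr": [0,0,0],"jaw": 10},{"slide": [3.2,0,3.8],"dr": [0,0,0],"jaw": 10}])

```text
clock: 18.0
position: [649.3, 72.9, 70.4]
ee_rot: [0.667, -0.662, -0.243, -0.241]
contact_force: [-2.2, -4.7, 5.9]
gripper_width: 21.4
grasp_force: 60.5
```

Run:
```python
from h import *
s=arm.read_state();print(foot(s))
```

```text
(array([-42.5  , -59.734,  38.885]), array([-2.228, -4.687,  5.921]), array([-0.949,  0.613,  0.531]), 21.396146202816574, 18.0)
```

Key touches the board at z ≈ 38.9 as expected. I'll slide it in under the bridge.

step_arm(motion=[{"slide": [-7,0,6],"dr": [0,0,0],"jaw": 10},{"slide": [-17,0,14],"dr": [0,0,0],"jaw": 10},{"slide": [-29,0,24.3],"dr": [0,0,0],"jaw": 10},{"slide": [-41,0,34.4],"dr": [0,0,0],"jaw": 10},{"slide": [-53,0,44.5],"dr": [0,0,0],"jaw": 10},{"slide": [-61,0,51.2],"dr": [0,0,0],"jaw": 10},{"slide": [-65,0,54.6],"dr": [0,0,0],"jaw": 10},{"slide": [-65,0,54.6],"dr": [0,0,0],"jaw": 10}])

```text
clock: 19.0
position: [649.9, 158.8, 70.4]
ee_rot: [0.666, -0.662, -0.242, -0.242]
contact_force: [0.8, -1.7, 5.4]
gripper_width: 21.0
grasp_force: 60.4
```

Run:
```python
from h import *
s=arm.read_state();print(foot(s))
```

```text
(array([ 43.404, -60.895,  38.838]), array([ 0.752, -1.696,  5.401]), array([-0.798, -0.2  , -0.165]), 21.03770718030227, 19.0)
```

step_arm(motion=[{"slide": [-1.1,0,1],"dr": [0,0,0],"jaw": 10},{"slide": [-2.3,0,1.9],"dr": [0,0,0],"jaw": 10},{"slide": [-3.4,0,2.9],"dr": [0,0,0],"jaw": 10},{"slide": [-4.6,0,3.9],"dr": [0,0,0],"jaw": 10},{"slide": [-5.7,0,4.8],"dr": [0,0,0],"jaw": 10},{"slide": [-6.9,0,5.8],"dr": [0,0,0],"jaw": 10},{"slide": [-7.7,0,6.4],"dr": [0,0,0],"jaw": 10},{"slide": [-7.7,0,6.4],"dr": [0,0,0],"jaw": 10}])

```text
clock: 20.0
position: [649.9, 167.4, 70.5]
ee_rot: [0.666, -0.663, -0.241, -0.242]
contact_force: [0.8, -5.7, 6.4]
gripper_width: 21.7
grasp_force: 61.0
```

Run:
```python
from h import *
s=arm.read_state();print(foot(s))
```

```text
(array([ 51.976, -60.936,  38.889]), array([ 0.809, -5.691,  6.431]), array([-1.111, -0.062, -0.004]), 21.721616956764667, 20.0)
```

step_arm(motion=[{"slide": [-1,0,0.8],"dr": [0,0,0],"jaw": 10},{"slide": [-1.9,0,1.6],"dr": [0,0,0],"jaw": 10},{"slide": [-1.3,1,2.4],"dr": [0,0,0],"jaw": 10},{"slide": [-1.3,4,2.4],"dr": [0,0,0],"jaw": 10},{"slide": [-1.3,7,2.4],"dr": [0,0,0],"jaw": 10},{"slide": [-1.3,10,2.4],"dr": [0,0,0],"jaw": 10},{"slide": [-1.3,12,2.4],"dr": [0,0,0],"jaw": 10},{"slide": [-1.3,12,2.4],"dr": [0,0,0],"jaw": 10}])

```text
clock: 21.0
position: [642.2, 170.0, 70.5]
ee_rot: [0.666, -0.664, -0.238, -0.245]
contact_force: [5.9, -3.4, 5.7]
gripper_width: 21.2
grasp_force: 60.4
```

Run:
```python
from h import *
s=arm.read_state();print(foot(s))
```

```text
(array([ 54.587, -53.812,  38.854]), array([ 5.946, -3.369,  5.739]), array([-0.911, -1.611, -1.537]), 21.221199450486903, 21.0)
```

step_arm(motion=[{"slide": [0,1.5,0],"dr": [0,0,0],"jaw": 10},{"slide": [0,3,0],"dr": [0,0,0],"jaw": 10},{"slide": [0,4.5,0],"dr": [0,0,0],"jaw": 10},{"slide": [0,6,0],"dr": [0,0,0],"jaw": 10},{"slide": [0,7.5,0],"dr": [0,0,0],"jaw": 10},{"slide": [0,9,0],"dr": [0,0,0],"jaw": 10},{"slide": [0,10.5,0],"dr": [0,0,0],"jaw": 10},{"slide": [0,12,0],"dr": [0,0,0],"jaw": 10}])

```text
clock: 22.0
position: [630.6, 170.0, 70.4]
ee_rot: [0.666, -0.664, -0.238, -0.245]
contact_force: [6.4, -4.1, 5.9]
gripper_width: 21.2
grasp_force: 60.5
```

Run:
```python
from h import *
s=arm.read_state();print(foot(s),s["ee_rot"])
```

```text
(array([ 54.672, -42.164,  38.853]), array([ 6.365, -4.101,  5.891]), array([-0.832, -1.468, -1.491]), 21.21266954468526, 22.0) [ 0.666 -0.664 -0.238 -0.245]
```

step_arm(motion=[{"slide": [0,1.5,0],"dr": [0,0,0],"jaw": 10},{"slide": [0,3,0],"dr": [0,0,0],"jaw": 10},{"slide": [0,4.5,0],"dr": [0,0,0],"jaw": 10},{"slide": [0,6,0],"dr": [0,0,0],"jaw": 10},{"slide": [0,7.5,0],"dr": [0,0,0],"jaw": 10},{"slide": [0,9,0],"dr": [0,0,0],"jaw": 10},{"slide": [0,10.5,0],"dr": [0,0,0],"jaw": 10},{"slide": [0,12,0],"dr": [0,0,0],"jaw": 10}])

```text
clock: 23.0
position: [618.5, 170.0, 70.4]
ee_rot: [0.666, -0.664, -0.238, -0.245]
contact_force: [5.1, -4.4, 5.4]
gripper_width: 21.4
grasp_force: 60.5
```

step_arm(motion=[{"slide": [0,1.5,0],"dr": [0,0,0],"jaw": 10},{"slide": [0,3,0],"dr": [0,0,0],"jaw": 10},{"slide": [0,4.5,0],"dr": [0,0,0],"jaw": 10},{"slide": [0,6,0],"dr": [0,0,0],"jaw": 10},{"slide": [0,7.5,0],"dr": [0,0,0],"jaw": 10},{"slide": [0,9,0],"dr": [0,0,0],"jaw": 10},{"slide": [0,10.5,0],"dr": [0,0,0],"jaw": 10},{"slide": [0,12,0],"dr": [0,0,0],"jaw": 10}])

```text
clock: 24.0
position: [606.5, 170.0, 70.4]
ee_rot: [0.666, -0.664, -0.238, -0.245]
contact_force: [6.1, -4.3, 6.1]
gripper_width: 21.3
grasp_force: 60.5
```

step_arm(motion=[{"slide": [0,1.5,0],"dr": [0,0,0],"jaw": 10},{"slide": [0,3,0],"dr": [0,0,0],"jaw": 10},{"slide": [0,4.5,0],"dr": [0,0,0],"jaw": 10},{"slide": [0,6,0],"dr": [0,0,0],"jaw": 10},{"slide": [0,7.5,0],"dr": [0,0,0],"jaw": 10},{"slide": [0,9,0],"dr": [0,0,0],"jaw": 10},{"slide": [0,10.5,0],"dr": [0,0,0],"jaw": 10},{"slide": [0,12,0],"dr": [0,0,0],"jaw": 10}])

```text
clock: 25.0
position: [594.5, 170.1, 70.4]
ee_rot: [0.666, -0.663, -0.238, -0.245]
contact_force: [5.8, -3.9, 5.0]
gripper_width: 21.6
grasp_force: 60.4
```

step_arm(motion=[{"slide": [0,1.5,0],"dr": [0,0,0],"jaw": 10},{"slide": [0,3,0],"dr": [0,0,0],"jaw": 10},{"slide": [0,4.5,0],"dr": [0,0,0],"jaw": 10},{"slide": [0,6,0],"dr": [0,0,0],"jaw": 10},{"slide": [0,7.5,0],"dr": [0,0,0],"jaw": 10},{"slide": [0,9,0],"dr": [0,0,0],"jaw": 10},{"slide": [0,10.5,0],"dr": [0,0,0],"jaw": 10},{"slide": [0,12,0],"dr": [0,0,0],"jaw": 10}])

```text
clock: 26.0
position: [580.1, 170.2, 69.3]
ee_rot: [0.666, -0.663, -0.24, -0.243]
contact_force: [-0.2, 0.3, -3.4]
gripper_width: 21.2
grasp_force: 59.3
```

The force vanished and z dropped 1 mm, so the key is over the groove. I'll lower it straight down.

step_arm(motion=[{"slide": [0.6,0,0.8],"dr": [0,0,0],"jaw": 10},{"slide": [1.3,0,1.5],"dr": [0,0,0],"jaw": 10},{"slide": [2.2,0,2.7],"dr": [0,0,0],"jaw": 10},{"slide": [3.2,0,3.8],"dr": [0,0,0],"jaw": 10},{"slide": [4.2,0,5],"dr": [0,0,0],"jaw": 10},{"slide": [5,0,6],"dr": [0,0,0],"jaw": 10},{"slide": [5.2,0,6.2],"dr": [0,0,0],"jaw": 10},{"slide": [5.2,0,6.2],"dr": [0,0,0],"jaw": 10}])

```text
clock: 27.0
position: [578.9, 170.2, 61.6]
ee_rot: [0.666, -0.663, -0.241, -0.243]
contact_force: [4.3, -3.5, 6.2]
gripper_width: 21.3
grasp_force: 60.7
```

Run:
```python
from h import *
s=arm.read_state();print(foot(s),s["ee_rot"])
```

```text
(array([55.213,  9.956, 30.099]), array([ 4.252, -3.522,  6.204]), array([-0.843, -0.86 , -1.179]), 21.349728442122903, 27.0) [ 0.666 -0.663 -0.241 -0.243]
```

Seated at z = 30.1. I'll release and retreat along the handle axis.

step_arm(motion=[{"slide": [0,0,0],"dr": [0,0,0],"jaw": 30},{"slide": [0,0,0],"dr": [0,0,0],"jaw": 55},{"slide": [0,0,0],"dr": [0,0,0],"jaw": 55},{"slide": [0,0,0],"dr": [0,0,0],"jaw": 55},{"slide": [0,0,-10],"dr": [0,0,0],"jaw": 55},{"slide": [0,0,-35],"dr": [0,0,0],"jaw": 55},{"slide": [0,0,-75],"dr": [0,0,0],"jaw": 55},{"slide": [0,0,-115],"dr": [0,0,0],"jaw": 55}])

```text
clock: 28.0
position: [576.9, 95.2, 149.8]
ee_rot: [0.666, -0.663, -0.243, -0.241]
contact_force: [0.5, 0.8, 0.1]
gripper_width: 55.0
grasp_force: 0.0
```

step_arm(motion=[{"slide": [0,0,-20],"dr": [0,0,0],"jaw": 55},{"slide": [0,0,-40],"dr": [0,0,0],"jaw": 55},{"slide": [0,0,-50],"dr": [0,0,0],"jaw": 55},{"slide": [0,0,-50],"dr": [0,0,0],"jaw": 55},{"slide": [0,0,-50],"dr": [0,0,0],"jaw": 55},{"slide": [0,0,-50],"dr": [0,0,0],"jaw": 55},{"slide": [0,0,-50],"dr": [0,0,0],"jaw": 55},{"slide": [0,0,-50],"dr": [0,0,0],"jaw": 55}])

```text
clock: 29.0
position: [577.3, 64.3, 186.5]
ee_rot: [0.666, -0.663, -0.243, -0.241]
contact_force: [-0.2, -0.4, 0.7]
gripper_width: 54.7
grasp_force: 0.0
```

Run:
```python
from m import *
s=arm.read_state();mont("w8",(170,350,140),(160,260,110));print(s["position"],s["contact_force"])
```

```text
[577.261  64.333 186.545] [-0.213 -0.421  0.672]
```

View pics/w8.png

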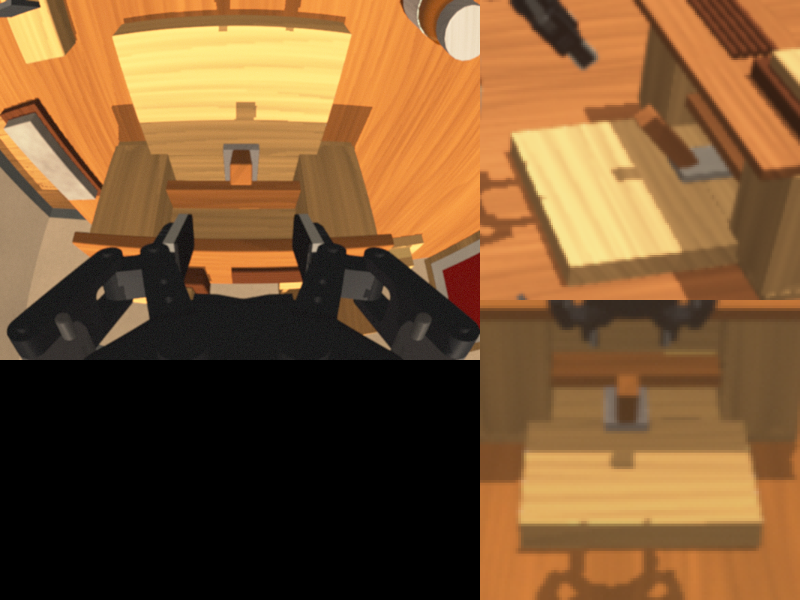

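The foot stands level under the bridge, its shoe visible in side-crop at (627,410) and its handle released, and the arm is clear. I'll hand in.

```bash
python3 -c "
from bench import arm
print(arm.job_done())"
```

```text
the job is handed in; nothing more can be done
None
```

The offcut lies flat in the tray, and the stop foot stands seated in the keyway and released; I handed the job in at about 29 s, and no verdict was returned.

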